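# Dress a display tray with the straight-sided stock

### The job

Fill the cardboard display tray with the straight-sided stock on the counter: lay the long carton along the tray's low front lip and stand the three oblong tins in one row behind it, the widest at the left and the narrowest at the right as a customer facing the low front sees them. Everything must sit right way up and flat on the tray's floor, inside its walls; leave the three round containers standing where they are.

Things in the scene. Friction and masses are not known exactly. Their poses are not given: they have to be found in the camera images.
- tray: Fixed cardboard tray, white floor. Inside 124 mm (its x) by 220 mm (its y); floor 3 mm, walls 4 mm thick. Front wall (-x side) and front halves of the ends: a lip 14 mm high; back wall and back halves of the ends: 34 mm. Origin: centre of its underside; z up. Seen facing the front, +y is left. The four fit with their long sides along its y, 9 mm spare by each tin; carton in x < 0, tins in x > 0.
- carton_mid (a point): Long low closed cardboard carton with a paper strip along its top: 190 mm long (along its own y), 48 mm wide (its x), 50 mm high. The point is its centre, 25 mm above its underside; z is up. About 300 g.
- tin_wide_mid (a point): Closed oblong (rectangular) steel tin with cream paper wrap and brown band, upright: 78 mm wide (its y), 46 mm deep (its x), 95 mm high, plus a black screw cap 22 mm across, 10 mm high in the middle of the top. The widest of the three. The point is its centre, 47.5 mm above its underside; z up. About 320 g; no front or back.
- tin_medium_mid (a point): Closed oblong (rectangular) steel tin with cream paper wrap and brown band, upright: 60 mm wide (its y), 46 mm deep (its x), 95 mm high, plus a black screw cap 22 mm across, 10 mm high in the middle of the top. The middle one in width. The point is its centre, 47.5 mm above its underside; z up. About 250 g; no front or back.
- tin_narrow_mid (a point): Closed oblong (rectangular) steel tin with cream paper wrap and brown band, upright: 46 mm wide (its y), 46 mm deep (its x), 95 mm high, plus a black screw cap 22 mm across, 10 mm high in the middle of the top. The narrowest of the three, square in plan. The point is its centre, 47.5 mm above its underside; z up. About 190 g; no front or back.
- round_large_mid (a point): Bystander: round tin 70 mm across and 85 mm high, same wrap as the oblong tins, to be left standing where it is. The point is its centre, 42.5 mm above its underside.
- round_small_mid (a point): Bystander: round tin 56 mm across and 70 mm high, same wrap, to be left standing where it is. The point is its centre, 35 mm above its underside.
- tub_mid (a point): Bystander: round white plastic tub with a grey lid, 70 mm across and 57 mm high, to be left standing where it is. The point is its centre, 28.5 mm above its underside.
Things that resemble listed ones, but are neither listed nor needed, are in the scene too. Leave any pink look-alike of the part that bears tin_wide_mid alone. Leave any blue look-alike of the part that bears tin_narrow_mid alone.

How it is judged:
By the outcome, as a careful person would: the job done as asked, in the order asked, and still so for the second after the job is handed in, with the robot touching nothing.
It also fails if it takes over 106 s, if anything falls off the work surface, if the arm or the gripper's body presses on something with over 40 N, if the wrist force passes 120 N, or if a joint passes its speed limit or range.

### The arm

A 6-joint arm with a two-finger parallel gripper is mounted at the origin on the work surface. World frame = base frame: x ahead of the robot, y to its left, z up, the work surface at z = 0. Lengths are in m, angles in rad, forces in N, time in s.
With the tool pointing down it reaches from about 0.275 to 0.875 m from the base axis. Payload 12.5 kg.
Tool frame: the origin (TCP) lies midway between the tips of the shut fingers; the grasp point (between the pads) lies 19 mm behind it; z points along the fingers, y is the direction in which the jaws open and shut (so a half turn about z gives the same grasp; the last joint's range is limited). The gripper opens to 85 mm and grips with 20 to 120 N. Pads are 22 mm wide; open, the fingers measure 114 mm over their backs; the gripper's body (76 mm by 85 mm) begins 54 mm behind the grasp point. The pads swing forward as they close: fully open they stand 13 mm farther back than shut.
Start: joints at [-1.321, 0.351, 1.652, -0, 1.139, -0.085], TCP at [0.181, -0.519, 0.231] pointing down, gripper open.
Joint ranges: [-2.75, 2.75], [-0.79, 2.1], [0.01, 2.65], [-1.57, 4.71], [0.07, 3.14], [-2.87, 2.87]. Speed limits (rad/s): [2.22, 2.22, 2.79, 3.14, 3.14, 3.14].

### API

Orientations are given as a rotation vector (axis times angle).
In Python, from plant import robot, imaging, workorder gives the robot as it stands.
- The arm moves only by the tool arm_command, never from a script. Its arguments are lists of equal length, an entry for each row: "rot": the turn, a rotation vector about the world's x, y, z normalised to -1 to 1, where 1 is pi rad, a list of three; "translation": the shift along the world's x, y, z normalised to -1 to 1, where 1 is 0.8 m, a list of three; "jaw": the gripper's target within -1 to 1 (fully open at 1, half-way at 0, shut at -1). A call has 1 to 8 rows; each row is the pose to reach, as a shift and turn from the pose commanded when the call began, turning the shorter way round; what a row does not reach only later rows make up. A row lasts 1/8 s, in which the tool goes at most 62.5 mm and 10.7 degrees, less where a joint would pass 70% of its speed; a pose out of reach is approached as far as the arm can. A call with a number of a shift or a turn outside -1 to 1 is refused whole. A call with a gripper value outside its range is refused whole. The fingers move at their own pace and stop on an object; "force" is the grip in N (left out, the last holds). Time passes only in rows, so rows that repeat a pose let the fingers close. It gives the time, the measured TCP pose, the force and the opening at its end, in the units of the state.
- robot.observe(): the state, without advancing time (a new reading comes with each control period).
- imaging.camera(name): name is "scene" or "side" or "wrist"; returns the picture (384x512x3 uint8, red, green, blue); there is no depth.
- imaging.camera_info(name): a dict with "fx", "fy", "cx", "cy" (pixels), "rvec" (rotation vector, rad) and "tvec" (3), from world to camera coordinates, as OpenCV has them; the wrist camera has in their place "T_tool_cam" (4x4, takes a point from camera to tool coordinates, whose origin is the TCP and whose axes are the flange's). Camera axes: x right, y down, z forward; pixel columns grow to the right and rows downward; lengths in m; the calibration is good to about 2 mm. A picture is of the moment at which its call begins: read the wrist's pose just before it. camera_info takes no time and is no camera call.
- workorder.finish_job(): hands the job in, once; it reports no verdict.
The state is a dict: "t": time; "joints": joint angles; "qvel": joint speeds; "tau": joint torques, N m; "tool_pos": TCP position; "tcp_rot": TCP orientation; "ft_force": force on the tool from outside, world axes, zero at the start; "ft_torque": the same for the moment, N m; "finger_gap": opening from 0.0 (shut) to 1.0 (fully open).
Only numpy, scipy, OpenCV 4.12 (cv2) and the standard library are available. Lean on these libraries where they do the work, as an engineer would, in place of code of your own. Each camera call takes 0.05 s, during which the arm holds its last target.

## Working session

There is one attempt and no reset: what is moved stays moved. The work goes in short steps, Python scripts to look and compute and a tool call to move; the robot and the scene stay as the last step left them, time stands still between calls to the robot, and variables do not carry over. Pictures are saved under pics/ and viewed, and the job is handed in when it is done.

Besides the shell and the picture viewer there is one more tool, called as name(argument=value, ...) on one line, values as JSON. arm_command: Moves the arm, as the interface text tells. Its arguments: {"type":"object","properties":{"rot":{"type":"array","items":{"type":"array","items":{"type":"number","minimum":-1,"maximum":1}}},"translation":{"type":"array","items":{"type":"array","items":{"type":"number","minimum":-1,"maximum":1}}},"jaw":{"type":"array","items":{"type":"number"}},"force":{"type":"number"}},"required":["rot","translation","jaw"]}

```bash
ls; mkdir -p pics
cat > h.py <<'E'
import numpy as np, cv2
from plant import robot, imaging, workorder
E
python3 - <<'E'
from h import *
print(robot.observe())
for n in("scene","side"):
    im=imaging.camera(n); cv2.imwrite(f"pics/{n}0.png",im[:,:,::-1]); print(n,imaging.camera_info(n))
print(imaging.camera_info("wrist"))
E
```

```text
pics
{'t': 0.0, 'joints': array([-1.32059333e+00,  3.51251423e-01,  1.65244338e+00,  1.20378990e-05,
        1.13909822e+00, -8.45772209e-02]), 'qvel': array([ 0.00130242, -0.00097652, -0.00086374,  0.00078836, -0.00127631,
        0.00045745]), 'tau': array([-7.25019236e-04, -5.06095612e+01, -2.91402984e+01, -7.31797172e-05,
        4.52596840e-03,  5.13085894e-07]), 'tool_pos': array([ 0.18066319, -0.51912158,  0.23074277]), 'tcp_rot': array([-3.09650337e+00, -5.23211942e-01,  1.38803837e-04]), 'ft_force': array([-0.00990013, -0.28621681, -0.41552375]), 'ft_torque': array([ 0.01686844,  0.02945495, -0.02985339]), 'finger_gap': 1.0030481457175615}
scene {'fx': 486.9777885467752, 'fy': 486.9777885467752, 'cx': 252.7423336837073, 'cy': 190.3368257449471, 'rvec': array([ 0.67260303,  2.60500692, -1.16404885]), 'tvec': array([ 0.5377011 , -0.16052192,  1.31327924])}
side {'fx': 353.29457781018976, 'fy': 353.29457781018976, 'cx': 259.0467391160213, 'cy': 193.33083554725252, 'rvec': array([ 2.1543987 , -0.90455338,  0.40125167]), 'tvec': array([-0.41696714,  0.34138382,  0.39891622])}
{'fx': 313.67618099861335, 'fy': 313.67618099861335, 'cx': 257.81734196989794, 'cy': 186.65404747329038, 'T_tool_cam': array([[ 2.99839730e-04, -9.61154840e-01, -2.76009572e-01,
         7.01794211e-02],
       [ 9.99999639e-01,  6.86391821e-05,  8.47313874e-04,
        -1.56632438e-03],
       [-7.95454760e-04, -2.76009726e-01,  9.61154513e-01,
        -1.42607554e-01],
       [ 0.00000000e+00,  0.00000000e+00,  0.00000000e+00,
         1.00000000e+00]])}
```

View pics/scene0.png

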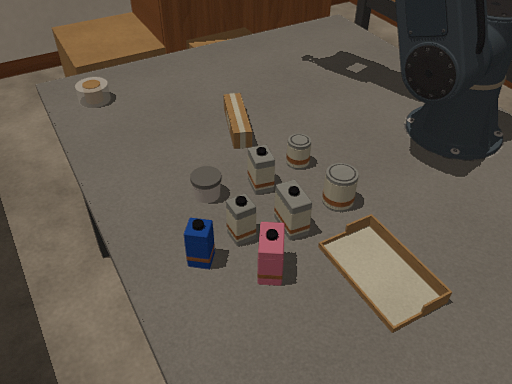

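View pics/side0.png

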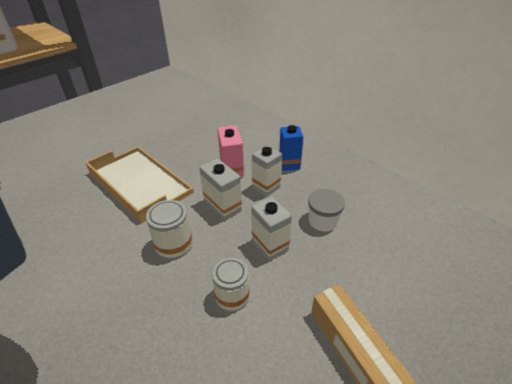

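The scene view shows the carton (238,120), three cream oblong tins with caps at (262,152), (241,201) and (294,190), and the tray (385,270). The round containers are at (299,150), (340,185) and (206,184). The pink (271,255) and blue (200,243) look-alikes are to be left. I'll enlarge it.

Run:
```python
import cv2
a=cv2.imread("pics/scene0.png")
cv2.imwrite("pics/s_tins.png",cv2.resize(a[130:280,180:380],None,fx=4,fy=4,interpolation=cv2.INTER_CUBIC))
cv2.imwrite("pics/s_tray.png",cv2.resize(a[205:335,305:465],None,fx=4.5,fy=4.5,interpolation=cv2.INTER_CUBIC))
cv2.imwrite("pics/s_cart.png",cv2.resize(a[80:160,200:280],None,fx=6,fy=6,interpolation=cv2.INTER_CUBIC))
b=cv2.imread("pics/side0.png")
cv2.imwrite("pics/d_tins.png",cv2.resize(b[110:270,180:340],None,fx=3.7,fy=3.7,interpolation=cv2.INTER_CUBIC))
```

```text
(no output)
```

View pics/s_tins.png

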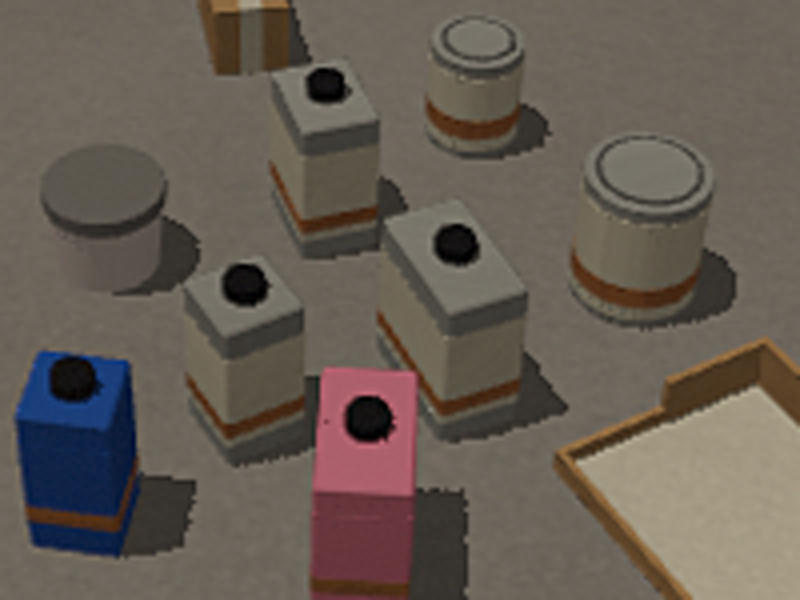

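View pics/s_tray.png

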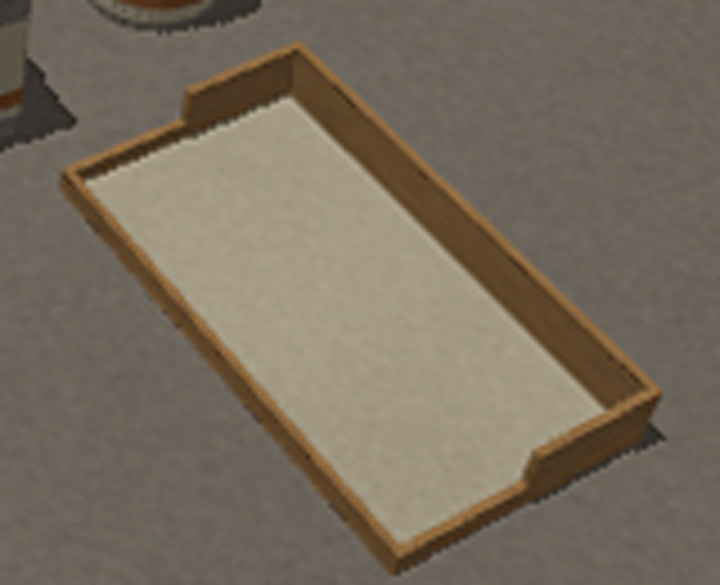

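View pics/s_cart.png

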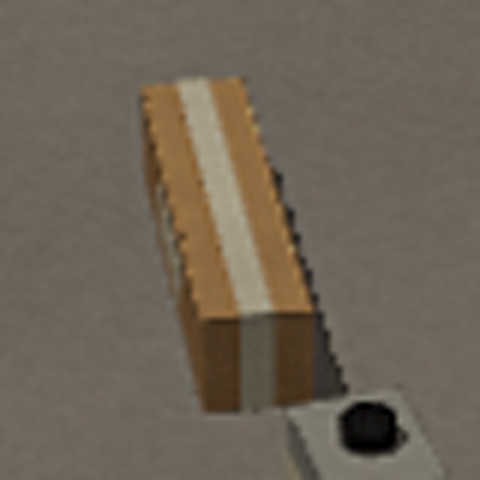

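View pics/d_tins.png

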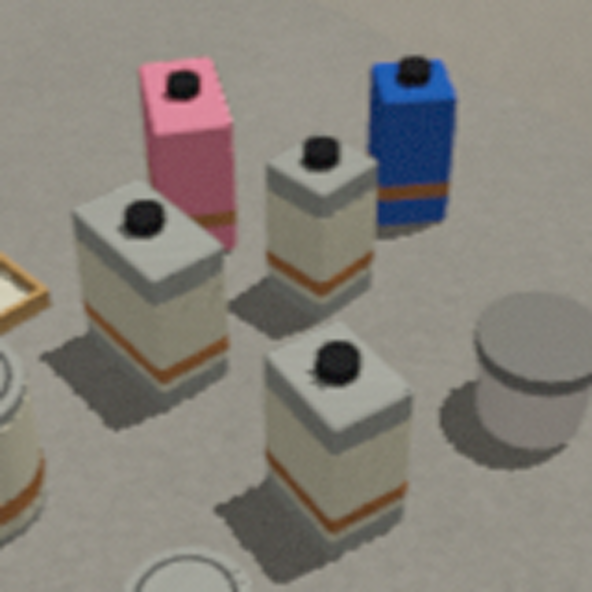

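```bash
cat >> h.py <<'E'
from scipy.optimize import least_squares
from scipy.spatial.transform import Rotation as R
def proj(n,P):
    c=imaging.camera_info(n); K=np.array([[c['fx'],0,c['cx']],[0,c['fy'],c['cy']],[0,0,1.]])
    return cv2.projectPoints(np.array(P,float),c['rvec'],c['tvec'],K,None)[0].reshape(-1,2)
def unproj(n,uv,z):
    c=imaging.camera_info(n); Rm=cv2.Rodrigues(c['rvec'])[0]; C=-Rm.T@c['tvec']
    d=Rm.T@np.array([(uv[0]-c['cx'])/c['fx'],(uv[1]-c['cy'])/c['fy'],1]); return C+d*(z-C[2])/d[2]
def fit(obs,x0):
    # obs: list of (cam, local pt, uv)
    cams=sorted(set(o[0] for o in obs))
    def pts(p):
        c,s=np.cos(p[2]),np.sin(p[2])
        return [[p[0]+c*o[1][0]-s*o[1][1],p[1]+s*o[1][0]+c*o[1][1],o[1][2]] for o in obs]
    def f(p):
        P=np.array(pts(p)); r=np.zeros((len(obs),2))
        for k in cams:
            i=[j for j,o in enumerate(obs) if o[0]==k]
            r[i]=proj(k,P[i])-np.array([obs[j][2] for j in i])
        return r.ravel()
    s=least_squares(f,x0,loss='soft_l1'); return s.x,f(s.x).reshape(-1,2)
def crop(o,s): return lambda u,v:((u+.5)/s-.5+o[0],(v+.5)/s-.5+o[1])
E
python3 - <<'E'
from h import *
a=crop((180,130),4); d=crop((180,110),3.7); t=crop((305,205),4.5); c=crop((200,80),6)
for nm,uv in dict(wide=a(457,243),med=a(326,85),nar=a(245,283),pink=a(368,417),blue=a(73,378)).items(): print(nm,unproj("scene",uv,.105))
for nm,uv in dict(w=d(143,217),m=d(337,362),n=d(321,152)).items(): print(nm,unproj("side",uv,.105))
for nm,(uv,z) in dict(large=(a(650,172),.085),small=(a(477,40),.07),tub=(a(103,188),.057)).items(): print(nm,unproj("scene",uv,z))
print("tray floor",[unproj("scene",t(*q),.003)[:2].round(3).tolist() for q in((88,182),(293,97),(605,412),(400,545))])
print("wide top",[unproj("scene",a(*q),.095)[:2].round(3).tolist() for q in((383,218),(460,200),(527,293),(445,315))])
print("med top",[unproj("scene",a(*q),.095)[:2].round(3).tolist() for q in((272,72),(345,62),(380,122),(303,137))])
print("nar top",[unproj("scene",a(*q),.095)[:2].round(3).tolist() for q in((184,288),(262,258),(303,305),(229,337))])
print("cart top",[unproj("scene",c(*q),.05)[:2].round(3).tolist() for q in((143,86),(244,79),(316,316),(202,319))])
E
```

```text
wide [0.57423035 0.09398735 0.105     ]
med [ 0.56683188 -0.05040378  0.105     ]
nar [0.68075013 0.06892313 0.105     ]
pink [0.67378924 0.1744938  0.105     ]
blue [0.78079278 0.08754868 0.105     ]
w [0.56946462 0.08374188 0.105     ]
m [ 0.56117658 -0.06097922  0.105     ]
n [0.67562533 0.05807478 0.105     ]
large [0.43914411 0.07730756 0.085     ]
small [ 0.44239503 -0.08543114  0.07      ]
tub [ 0.68953904 -0.08265105  0.057     ]
tray floor [[0.544, 0.173], [0.427, 0.176], [0.43, 0.38], [0.547, 0.388]]
wide top [[0.591, 0.05], [0.548, 0.057], [0.557, 0.133], [0.601, 0.126]]
med top [[0.581, -0.087], [0.54, -0.075], [0.551, -0.019], [0.594, -0.028]]
nar top [[0.704, 0.048], [0.66, 0.047], [0.658, 0.087], [0.7, 0.089]]
cart top [[0.492, -0.39], [0.448, -0.373], [0.511, -0.19], [0.554, -0.211]]
```

Run:
```python
import cv2
b=cv2.imread("pics/side0.png")
cv2.imwrite("pics/d_tray.png",cv2.resize(b[130:230,75:205],None,fx=5,fy=5,interpolation=cv2.INTER_CUBIC))
cv2.imwrite("pics/d_cart.png",cv2.resize(b[274:384,300:430],None,fx=5,fy=5,interpolation=cv2.INTER_CUBIC))
```

```text
(no output)
```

View pics/d_tray.png

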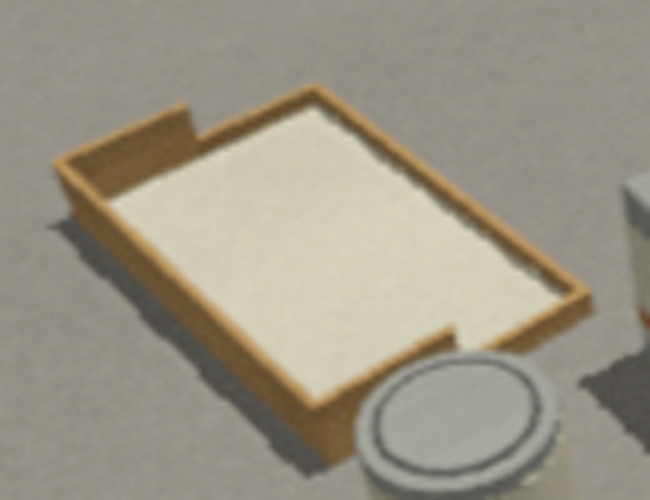

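View pics/d_cart.png

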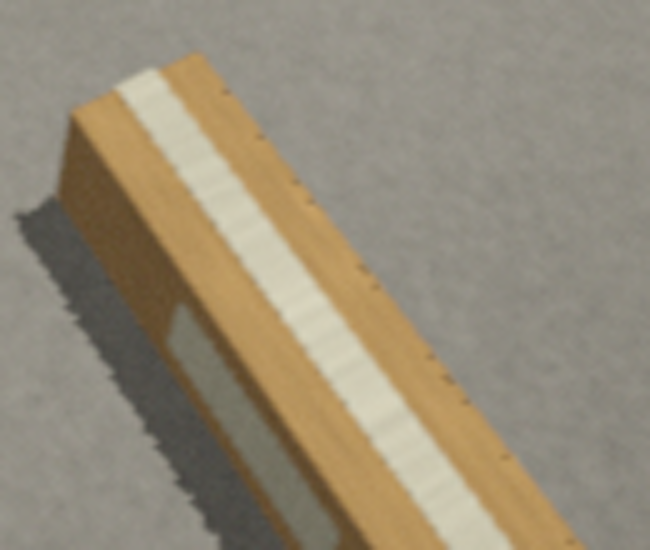

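Run:
```python
from h import *
np.set_printoptions(precision=4,suppress=True)
a=crop((180,130),4); d=crop((180,110),3.7); t=crop((305,205),4.5); c=crop((200,80),6); td=crop((75,130),5); cd=crop((300,274),5)
S,D="scene","side"
X,Y=.066,.114
tray=[(S,(-X,Y,.014),t(63,177)),(S,(X,Y,.034),t(298,44)),(S,(X,-Y,.034),t(660,394)),(S,(-X,-Y,.014),t(395,553)),(S,(-X,-Y,0),t(397,573)),
(S,(X-.004,Y-.004,.003),t(293,97)),
(D,(X,-Y,.034),td(56,163)),(D,(X,Y,.034),td(316,411)),(D,(-X,-Y,.014),td(317,85)),(D,(-X,Y,.014),td(592,297)),(D,(X,Y,0),td(327,466))]
def tin(w,s,dd):
    # s: top quad in scene order -> local corners
    h=.023;w/=2
    cs={'a':(h,-w),'b':(-h,-w),'c':(-h,w),'d':(h,w)}
    o=[]
    for n,L,f in((S,s,a),(D,dd,d)):
        for k,z,u,v in L: o.append((n,(*cs[k],z),f(u,v)))
    return o
T=.095
W=tin(.078,[('a',T,383,218),('b',T,460,200),('c',T,527,293),('d',T,445,315),('d',0,447,437),('c',0,520,408)],
 [('c',T,73,215),('d',T,140,182),('a',T,223,248),('b',T,155,293),('b',0,165,402),('a',0,226,370)])
M=tin(.060,[('a',T,272,72),('b',T,345,62),('c',T,380,122),('d',T,303,137),('d',0,308,255),('c',0,380,240)],
 [('c',T,265,360),('d',T,338,322),('a',T,412,390),('b',T,332,440),('b',0,333,555)])
N=tin(.046,[('a',T,184,288),('b',T,262,258),('c',T,303,305),('d',T,229,337),('d',0,236,463),('c',0,303,432)],
 [('c',T,266,165),('d',T,322,138),('a',T,377,163),('b',T,318,200),('b',0,320,310)])
C=[(S,(.024,-.095,.05),c(143,86)),(S,(-.024,-.095,.05),c(244,79)),(S,(-.024,.095,.05),c(316,316)),(S,(.024,.095,.05),c(202,319)),(S,(.024,.095,0),c(207,412)),(S,(-.024,.095,0),c(312,408)),
(D,(-.024,.095,.05),cd(72,113)),(D,(.024,.095,.05),cd(198,53)),(D,(-.024,.095,0),cd(60,195))]
for nm,o,x0 in(("tray",tray,(.487,.28,3.14)),("wide",W,(.57,.09,0)),("med",M,(.565,-.055,0)),("nar",N,(.68,.065,0)),("cart",C,(.5,-.29,0))):
    p,r=fit(o,x0); print(nm,p,"rms",np.sqrt((r**2).sum(1).mean())); print(r.round(1).tolist())
```

```text
tray [0.4915 0.2816 3.1322] rms 1.5400847602896048
[[-0.7, -2.1], [-0.0, -1.1], [0.1, -0.7], [-0.0, 0.7], [-2.0, 0.7], [-1.6, -0.8], [-1.7, -0.6], [-1.6, -0.6], [-0.7, -0.9], [-0.9, -1.5], [0.1, 0.4]]
wide [ 0.5717  0.0875 -0.0899] rms 2.282953222437842
[[-1.2, -0.9], [-0.6, -2.2], [0.9, -2.1], [0.8, -1.2], [-2.4, 1.3], [-1.2, 2.0], [-2.1, -1.4], [-1.1, -1.4], [0.2, -0.8], [-1.1, -2.8], [-0.3, 3.4], [1.1, 1.6]]
med [ 0.5626 -0.0584 -0.1763] rms 1.9795053152676303
[[-0.8, -1.3], [0.1, -2.7], [0.8, -2.3], [0.2, -1.8], [-1.4, 1.1], [-0.7, 0.6], [-2.2, -0.9], [-0.6, -1.0], [0.7, 0.1], [0.4, -1.7], [-0.8, 3.0]]
nar [0.6786 0.0631 0.0183] rms 2.3131283224811563
[[-0.9, -2.6], [-0.2, -2.8], [1.1, -0.9], [-1.0, -0.8], [-1.9, 0.8], [0.6, 0.3], [-1.7, -0.8], [-1.7, -2.7], [-0.2, -0.8], [0.7, -1.0], [-0.4, 4.3]]
cart [ 0.4997 -0.296  -0.3394] rms 1.2509597247127089
[[-0.2, -0.7], [0.0, -0.9], [-0.7, -1.9], [-0.7, -0.6], [-1.1, -0.1], [-0.1, -1.2], [-1.1, -0.5], [0.0, -0.5], [-1.8, 0.3]]
```

```bash
cat >> h.py <<'E'
def box(p,w,l,z0,z1):
    c,s=np.cos(p[2]),np.sin(p[2])
    return np.array([[p[0]+c*x-s*y,p[1]+s*x+c*y,z] for z in(z0,z1) for x,y in((w/2,-l/2),(-w/2,-l/2),(-w/2,l/2),(w/2,l/2))])
def wire(im,n,P,s,o,col):
    q=(proj(n,P)-np.array(o)+.5)*s
    for i in range(4):
        for j,k in((i,(i+1)%4),(i+4,(i+1)%4+4),(i,i+4)): cv2.line(im,tuple(map(int,q[j])),tuple(map(int,q[k])),col,1)
E
python3 - <<'E'
from h import *
ob=[((.5717,.0875,-.0899),.046,.078,0,.095),((.5626,-.0584,-.1763),.046,.06,0,.095),((.6786,.0631,.0183),.046,.046,0,.095)]
for n,(x,y,w,h),s in(("scene",(180,130,200,150),4),("side",(190,110,130,160),4)):
    b=cv2.imread(f"pics/{n}0.png")[y:y+h,x:x+w]; b=cv2.resize(b,None,fx=s,fy=s,interpolation=cv2.INTER_CUBIC); b=cv2.convertScaleAbs(b,alpha=1.5)
    for o in ob: wire(b,n,box(*o),s,(x,y),(0,255,0))
    cv2.imwrite(f"pics/{n}_w0.png",b[:600])
E
```

```text
(no output)
```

View pics/scene_w0.png

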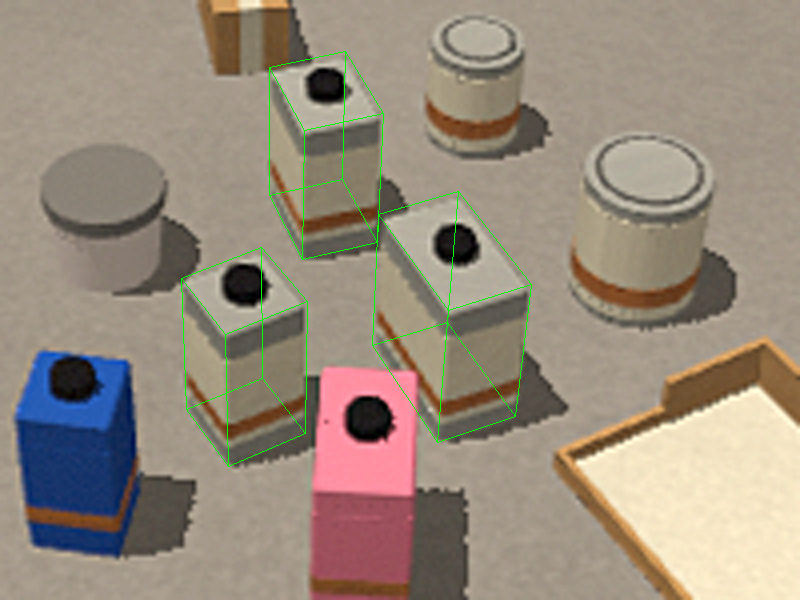

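View pics/side_w0.png

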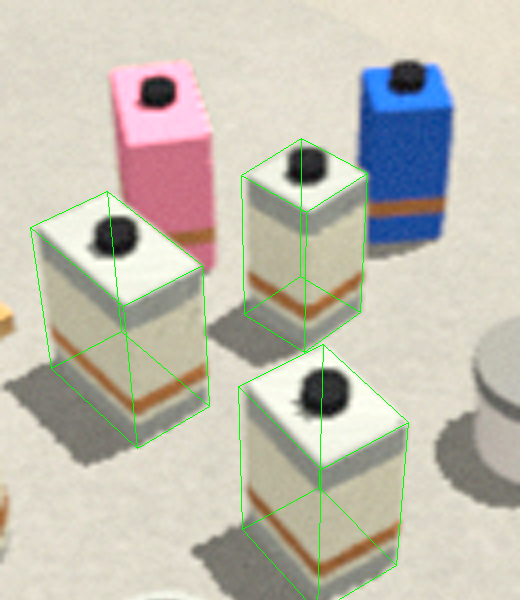

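Overlay: the wireframes fit within about 1 px in both views, so the poses are good to 2–3 mm. The tins at caps (294,190), (262,152) and (241,201) in the scene view are wide, medium and narrow by their fitted footprints. Now I'll move above the carton and check it with the wrist camera.

arm_command(rot=[[0,0,0.2855],[0,0,0.2855],[0,0,0.2855],[0,0,0.2855],[0,0,0.2855],[0,0,0.2855],[0,0,0.2855],[0,0,0.2855]], translation=[[0.399,0.279,0.024],[0.399,0.279,0.024],[0.399,0.279,0.024],[0.399,0.279,0.024],[0.399,0.279,0.024],[0.399,0.279,0.024],[0.399,0.279,0.024],[0.399,0.279,0.024]], jaw=[1,1,1,1,1,1,1,1], force=60)

```text
t: 1.1
tool_pos: [0.5, -0.2959, 0.25]
tcp_rot: [-2.563, -1.816, 0.001]
ft_force: [-1.0, -0.1, 0.0]
finger_gap: 1.001
```

```bash
cat >> h.py <<'E'
def wcam():
    """world->cam for wrist; returns K,rvec,tvec,im,state"""
    s=robot.observe(); c=imaging.camera_info("wrist"); im=imaging.camera("wrist")
    T=np.eye(4);T[:3,:3]=R.from_rotvec(s['tcp_rot']).as_matrix();T[:3,3]=s['tool_pos']
    return np.linalg.inv(T@c['T_tool_cam']),im,s
def setw(M):
    global _M;_M=M; np.save("M.npy",M)
_p,_u=proj,unproj
def proj(n,P):
    if n!="wrist": return _p(n,P)
    M=np.load("M.npy"); c=imaging.camera_info("wrist"); K=np.array([[c['fx'],0,c['cx']],[0,c['fy'],c['cy']],[0,0,1.]])
    return cv2.projectPoints(np.array(P,float),cv2.Rodrigues(M[:3,:3])[0],M[:3,3],K,None)[0].reshape(-1,2)
def st(s):
    r=R.from_rotvec(s['tcp_rot']).as_matrix(); print("t",round(s['t'],2),"pos",s['tool_pos'].round(4),"jawang",round(np.arctan2(r[1,1],r[0,1]),4),"zax",r[:,2].round(3),"F",s['ft_force'].round(1),"gap",round(s['finger_gap'],3))
def look(name,obs=(),s=1.5):
    M,im,q=wcam(); setw(M); st(q)
    b=cv2.resize(im[:,:,::-1],None,fx=s,fy=s,interpolation=cv2.INTER_CUBIC)
    cv2.imwrite(f"pics/{name}_raw.png",im[:,:,::-1])
    for o in obs: wire(b,"wrist",box(*o),s,(0,0),(0,255,0))
    cv2.imwrite(f"pics/{name}.png",b)
E
python3 - <<'E'
from h import *
look("w1",[((.4997,-.296,-.3394),.048,.19,0,.05)])
E
```

```text
t 1.1 pos [ 0.5    -0.2959  0.25  ] jawang -0.3377 zax [-0.001  0.    -1.   ] F [-1.  -0.1  0. ] gap 1.001
```

View pics/w1.png

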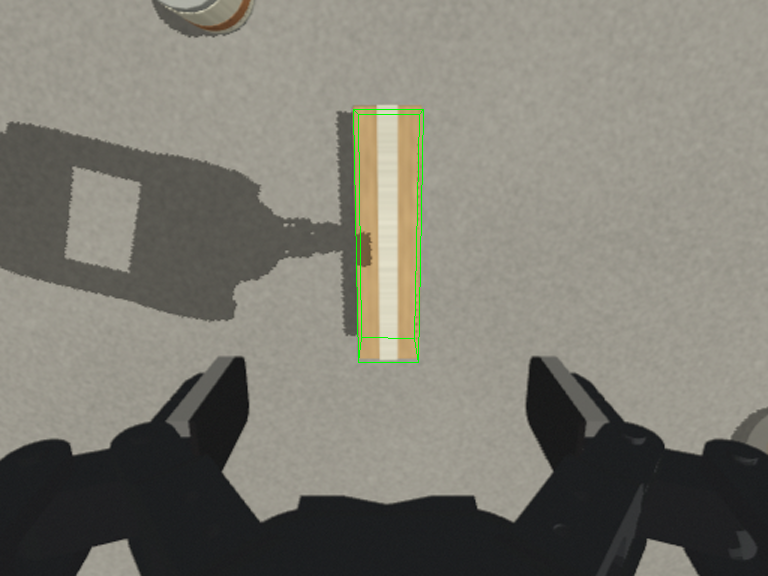

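The wireframe fits the carton to about 1 mm. Its top runs x 353–423 and y 105–361 in the enlarged picture, centred between the jaws. Descend and grip.

arm_command(rot=[[0,0,0],[0,0,0],[0,0,0],[0,0,0],[0,0,0],[0,0,0],[0,0,0],[0,0,0]], translation=[[0,0.0015,-0.07],[0,0.0015,-0.14],[0,0.0015,-0.21],[0,0.0015,-0.26],[0,0.0015,-0.28],[0,0.0015,-0.296],[0,0.0015,-0.296],[0,0.0015,-0.296]], jaw=[1,1,1,1,1,1,1,-1], force=60)

```text
t: 2.15
tool_pos: [0.5005, -0.2955, 0.0149]
tcp_rot: [2.563, 1.814, 0.001]
ft_force: [0.0, -0.8, 0.1]
finger_gap: 0.822
```

arm_command(rot=[[0,0,0],[0,0,0],[0,0,0],[0,0,0],[0,0,0],[0,0,0]], translation=[[0,0,0],[0,0,0],[0,0,0],[0,0,0],[0,0,0],[0,0,0]], jaw=[-1,-1,-1,-1,-1,-1])

```text
t: 2.9
tool_pos: [0.5006, -0.2954, 0.0148]
tcp_rot: [2.563, 1.814, 0.001]
ft_force: [-0.9, 0.8, 7.4]
finger_gap: 0.557
```

arm_command(rot=[[0,0,0],[0,0,0],[0,0,0],[0,0,0],[0,0,0],[0,0,0],[0,0,0],[0,0,0]], translation=[[0,0,0.02],[0,0,0.05],[0,0,0.1],[0,0,0.15],[0,0,0.2],[0,0,0.24],[0,0,0.24],[0,0,0.24]], jaw=[-1,-1,-1,-1,-1,-1,-1,-1])

```text
t: 3.9
tool_pos: [0.4993, -0.2946, 0.2046]
tcp_rot: [-2.563, -1.814, 0.001]
ft_force: [0.0, 0.1, -4.2]
finger_gap: 0.555
```

Run:
```python
from h import *
look("w2")
```

```text
t 3.9 pos [ 0.4993 -0.2946  0.2046] jawang -0.339 zax [-0.002  0.001 -1.   ] F [ 0.   0.1 -4.2] gap 0.555
```

View pics/w2.png

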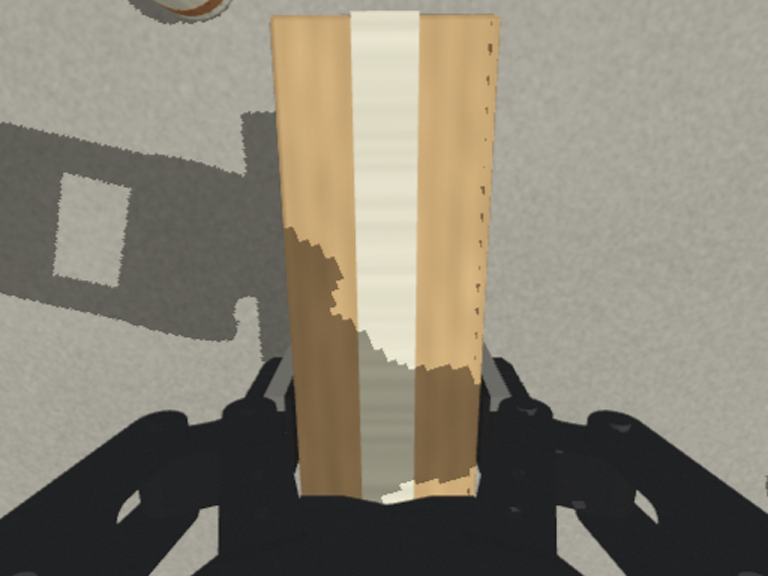

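Carton is held straight in the jaws. Next, carry it over the tray at height.

arm_command(rot=[[0,0,0.105],[0,0,0.105],[0,0,0.105],[0,0,0.105],[0,0,0.105],[0,0,0.105],[0,0,0.105],[0,0,0.105]], translation=[[0.003,0.06,0.09],[0.006,0.12,0.094],[0.01,0.19,0.094],[0.013,0.26,0.094],[0.016,0.33,0.094],[0.02,0.4,0.094],[0.022,0.46,0.094],[0.024,0.52,0.094]], jaw=[-1,-1,-1,-1,-1,-1,-1,-1])

```text
t: 4.95
tool_pos: [0.5185, 0.1226, 0.2794]
tcp_rot: [-2.23, -2.21, 0.003]
ft_force: [0.4, -0.3, -3.4]
finger_gap: 0.557
```

arm_command(rot=[[0,0,0],[0,0,0],[0,0,0],[0,0,0],[0,0,0],[0,0,0]], translation=[[0.003,0.06,0],[0.006,0.11,0],[0.006,0.15,0],[0.006,0.185,0],[0.006,0.2,0],[0.006,0.2,0]], jaw=[-1,-1,-1,-1,-1,-1])

```text
t: 5.7
tool_pos: [0.5237, 0.2809, 0.2799]
tcp_rot: [-2.231, -2.212, 0.002]
ft_force: [0.1, -0.3, -3.4]
finger_gap: 0.551
```

Run:
```python
from h import *
T=(.4915,.2816,3.1322)
look("w3",[(T,.132,.228,0,.014),(T,.124,.22,.003,.034)])
```

```text
t 5.7 pos [0.5237 0.2809 0.2799] jawang -0.0085 zax [-0.001 -0.001 -1.   ] F [ 0.1 -0.3 -3.4] gap 0.551
```

View pics/w3.png

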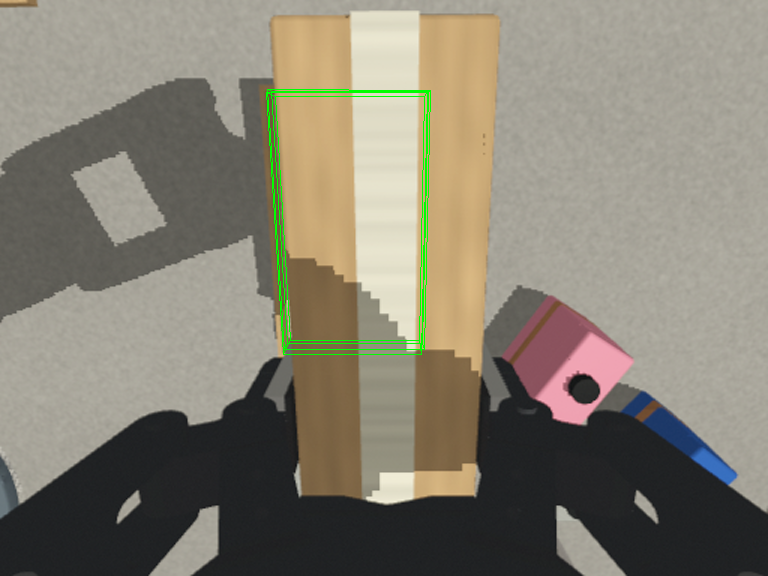

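The carton hides the tray here (only a sliver at (277,325)). Shift it aside for a clear view.

arm_command(rot=[[0,0,0],[0,0,0],[0,0,0],[0,0,0],[0,0,0]], translation=[[-0.06,0,0],[-0.12,0,0],[-0.175,0,0],[-0.175,0,0],[-0.175,0,0]], jaw=[-1,-1,-1,-1,-1])

```text
t: 6.38
tool_pos: [0.3845, 0.2804, 0.2812]
tcp_rot: [2.232, 2.21, 0.001]
ft_force: [-0.9, 0.2, -3.3]
finger_gap: 0.553
```

Run:
```python
from h import *
T=(.4915,.2816,3.1322)
look("w4",[(T,.132,.228,0,.014),(T,.124,.22,.003,.034)])
```

```text
t 6.38 pos [0.3845 0.2804 0.2812] jawang -0.0099 zax [ 0.001  0.    -1.   ] F [-0.9  0.2 -3.3] gap 0.553
```

View pics/w4.png

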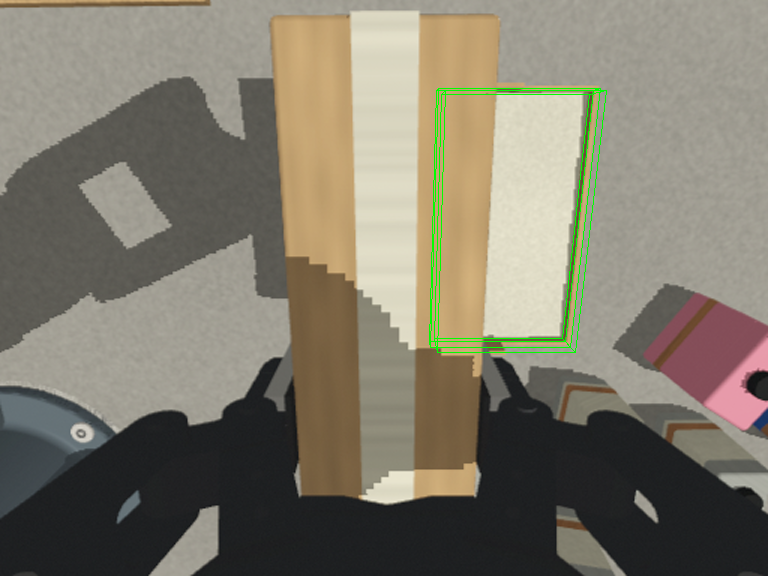

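Run:
```python
from h import *
b=cv2.imread("pics/w4_raw.png")[45:245,300:420]
cv2.imwrite("pics/w4c.png",cv2.resize(b,None,fx=3,fy=3,interpolation=cv2.INTER_CUBIC))
T=(.4915,.2816,3.1322)
for w,l,z in((.132,.228,.014),(.124,.22,.003)): print(((proj("wrist",box(T,w,l,z,z)[:4])-[300,45]+.5)*3).round(0).tolist())
```

```text
[[-24.0, 41.0], [302.0, 41.0], [241.0, 560.0], [-38.0, 560.0]]
[[-17.0, 55.0], [279.0, 55.0], [225.0, 543.0], [-32.0, 543.0]]
```

View pics/w4c.png

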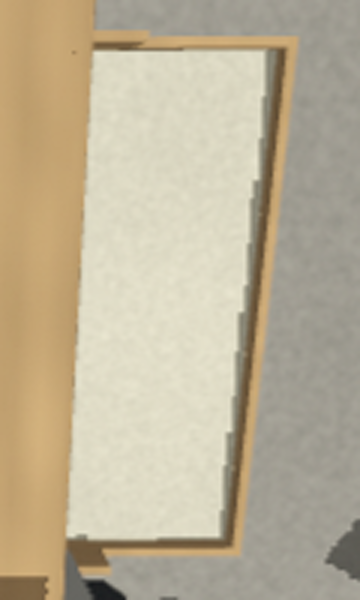

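The lip's outer corners are at (299,38) and (241,553) in the crop, against predicted (302,41) and (241,560). So the tray is about 2 mm further +y; I'll use (0.491, 0.283, 3.138). Next I place the carton.

arm_command(rot=[[0,0,0.002],[0,0,0.002],[0,0,0.002],[0,0,0.002],[0,0,0.002],[0,0,0.002],[0,0,0.002],[0,0,0.002]], translation=[[0.07,0.002,0],[0.14,0.003,0],[0.175,0.003,-0.03],[0.175,0.003,-0.1],[0.175,0.003,-0.17],[0.175,0.003,-0.24],[0.175,0.003,-0.29],[0.175,0.003,-0.29]], jaw=[-1,-1,-1,-1,-1,-1,-1,-1])

```text
t: 7.42
tool_pos: [0.523, 0.2821, 0.0459]
tcp_rot: [-2.224, -2.216, 0.009]
ft_force: [-0.0, -0.4, -2.8]
finger_gap: 0.551
```

Run:
```python
from h import *
st(robot.observe())
for n,(x,y,w,h) in(("scene",(290,170,190,160)),("side",(50,100,170,150))):
    im=imaging.camera(n)[:,:,::-1]; cv2.imwrite(f"pics/{n}1.png",cv2.resize(im[y:y+h,x:x+w],None,fx=3.6,fy=3.6,interpolation=cv2.INTER_CUBIC))
```

```text
t 7.42 pos [0.523  0.2821 0.0459] jawang -0.0039 zax [-0.005 -0.002 -1.   ] F [-0.  -0.4 -2.8] gap 0.551
```

View pics/scene1.png

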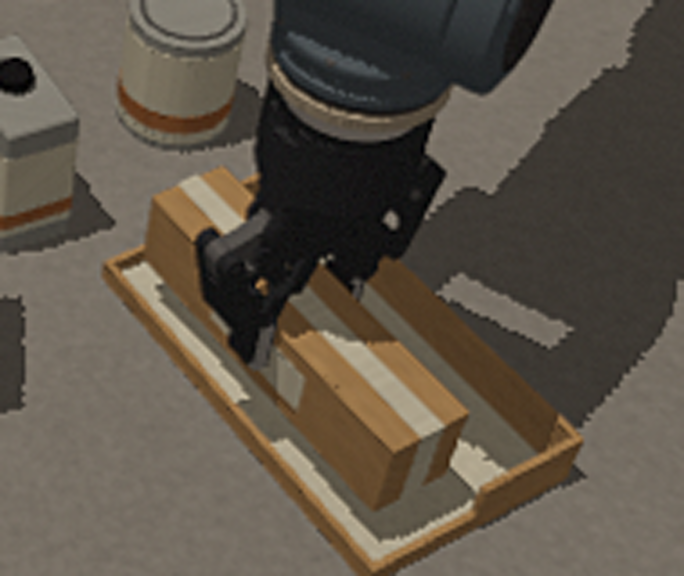

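View pics/side1.png

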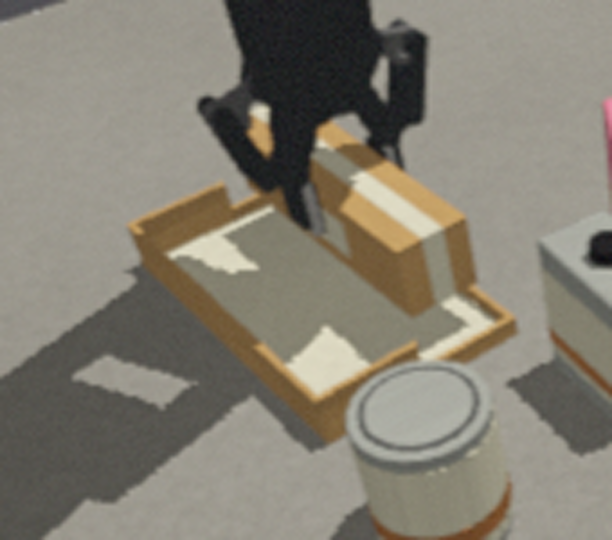

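Both views show the carton about 28 mm above the floor and inside the lip at both ends. Lower it.

arm_command(rot=[[0,0,0],[0,0,0],[0,0,0],[0,0,0],[0,0,0]], translation=[[0,0,-0.015],[0,0,-0.024],[0,0,-0.03],[0,0,-0.034],[0,0,-0.034]], jaw=[-1,-1,-1,-1,-1])

```text
t: 8.15
tool_pos: [0.5239, 0.2833, 0.0216]
tcp_rot: [-2.225, -2.218, 0.0]
ft_force: [0.2, 0.2, -3.5]
finger_gap: 0.553
```

arm_command(rot=[[0,0,0],[0,0,0],[0,0,0]], translation=[[0,0,-0.003],[0,0,-0.003],[0,0,-0.003]], jaw=[-1,-1,-1])

```text
t: 8.52
tool_pos: [0.524, 0.2834, 0.0194]
tcp_rot: [2.225, 2.218, 0.0]
ft_force: [0.1, 0.3, -2.7]
finger_gap: 0.556
```

arm_command(rot=[[0,0,0],[0,0,0],[0,0,0]], translation=[[0,0,-0.002],[0,0,-0.002],[0,0,-0.002]], jaw=[-1,-1,-1])

```text
t: 8.9
tool_pos: [0.5241, 0.2834, 0.0178]
tcp_rot: [2.225, 2.218, 0.001]
ft_force: [0.7, -0.2, -1.0]
finger_gap: 0.552
```

arm_command(rot=[[0,0,0],[0,0,0],[0,0,0],[0,0,0],[0,0,0],[0,0,0]], translation=[[0,0,-0.001],[0,0,-0.001],[0,0,-0.001],[0,0,-0.001],[0,0,-0.001],[0,0,-0.001]], jaw=[0.8,0.8,0.8,0.8,0.8,0.8])

```text
t: 9.65
tool_pos: [0.5239, 0.2833, 0.0169]
tcp_rot: [-2.225, -2.218, 0.0]
ft_force: [-0.2, -0.4, 0.1]
finger_gap: 0.902
```

arm_command(rot=[[0,0,0],[0,0,0],[0,0,0],[0,0,0],[0,0,0],[0,0,0],[0,0,0],[0,0,0]], translation=[[0,0,0.03],[0,0,0.1],[0,0,0.17],[0,0,0.24],[0,0,0.29],[-0.03,0,0.33],[-0.06,0,0.33],[-0.06,0,0.33]], jaw=[1,1,1,1,1,1,1,1])

```text
t: 10.65
tool_pos: [0.475, 0.2834, 0.2814]
tcp_rot: [2.224, 2.219, 0.001]
ft_force: [0.9, -0.3, -0.5]
finger_gap: 1.0
```

Run:
```python
from h import *
T=(.491,.2832,3.138)
look("w5",[(T,.132,.228,0,.014),(T,.124,.22,.003,.034),((.524,.2832,3.138),.048,.19,.003,.053)])
```

```text
t 10.65 pos [0.475  0.2834 0.2814] jawang -0.0021 zax [ 0.  0. -1.] F [ 0.9 -0.3 -0.5] gap 1.0
```

View pics/w5.png

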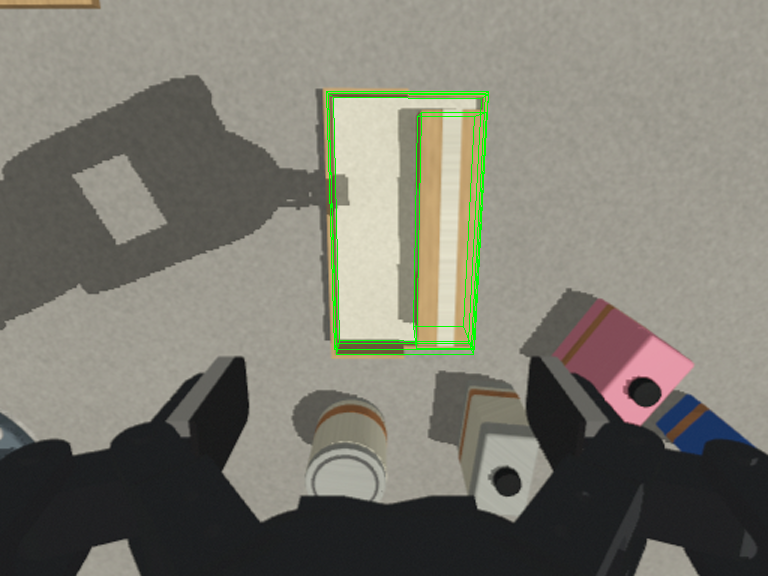

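The carton sits inside the lip and matches the expected wireframe to about 1 mm, with its top at x 418–487 and y 108–346. Next, the wide tin.

arm_command(rot=[[0,0,-0.028],[0,0,-0.028],[0,0,-0.028],[0,0,-0.028],[0,0,-0.028],[0,0,-0.028],[0,0,-0.028]], translation=[[0.03,-0.06,0],[0.06,-0.12,0],[0.09,-0.18,0],[0.12,-0.245,0],[0.12,-0.245,0],[0.12,-0.245,0],[0.12,-0.245,0]], jaw=[1,1,1,1,1,1,1])

```text
t: 11.58
tool_pos: [0.5717, 0.0883, 0.2808]
tcp_rot: [-2.318, -2.12, 0.0]
ft_force: [-0.6, 0.6, -0.2]
finger_gap: 1.0
```

Run:
```python
from h import *
look("w6",[((.5717,.0875,-.0899),.046,.078,0,.095),((.5626,-.0584,-.1763),.046,.06,0,.095),((.6786,.0631,.0183),.046,.046,0,.095)])
```

```text
t 11.57 pos [0.5717 0.0883 0.2808] jawang -0.0896 zax [-0.  0. -1.] F [-0.6  0.6 -0.2] gap 1.0
```

View pics/w6.png

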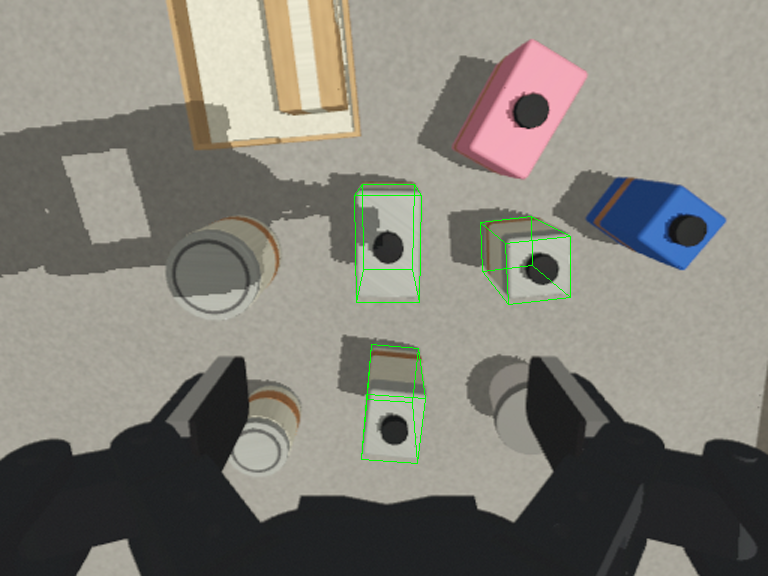

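The wide tin is centred under the jaws at (388,245), and the wireframes match all three tins: wide at (388,245), medium at (393,430), narrow at (540,268). Descend and grip.

arm_command(rot=[[0,0,0],[0,0,0],[0,0,0],[0,0,0],[0,0,0],[0,0,0],[0,0,0],[0,0,0]], translation=[[0,0,-0.07],[0,0,-0.14],[0,0,-0.21],[0,0,-0.26],[0,0,-0.283],[0,0,-0.283],[0,0,-0.283],[0,0,-0.283]], jaw=[1,1,1,1,1,1,1,-1], force=50)

```text
t: 12.62
tool_pos: [0.5728, 0.0875, 0.056]
tcp_rot: [2.319, 2.117, 0.003]
ft_force: [0.4, 0.6, 0.2]
finger_gap: 0.817
```

arm_command(rot=[[0,0,0],[0,0,0],[0,0,0],[0,0,0],[0,0,0],[0,0,0]], translation=[[0,0,0],[0,0,0],[0,0,0],[0,0,0],[0,0,0],[0,0,0]], jaw=[-1,-1,-1,-1,-1,-1])

```text
t: 13.38
tool_pos: [0.5724, 0.0874, 0.0554]
tcp_rot: [2.32, 2.118, 0.002]
ft_force: [-1.0, 0.5, 5.9]
finger_gap: 0.533
```

arm_command(rot=[[0,0,0],[0,0,0],[0,0,0],[0,0,0],[0,0,0],[0,0,0],[0,0,0]], translation=[[0,0,0.02],[0,0,0.05],[0,0,0.1],[0,0,0.15],[0,0,0.2],[0,0,0.2],[0,0,0.2]], jaw=[-1,-1,-1,-1,-1,-1,-1])

```text
t: 14.25
tool_pos: [0.5712, 0.0873, 0.2136]
tcp_rot: [-2.319, -2.118, 0.002]
ft_force: [0.3, 0.1, -5.2]
finger_gap: 0.527
```

Run:
```python
from h import *
look("w7")
for n in("scene","side"): cv2.imwrite(f"pics/{n}2.png",imaging.camera(n)[:,:,::-1])
```

```text
t 14.25 pos [0.5712 0.0873 0.2136] jawang -0.0909 zax [-0.002 -0.    -1.   ] F [ 0.3  0.1 -5.2] gap 0.527
```

View pics/w7.png

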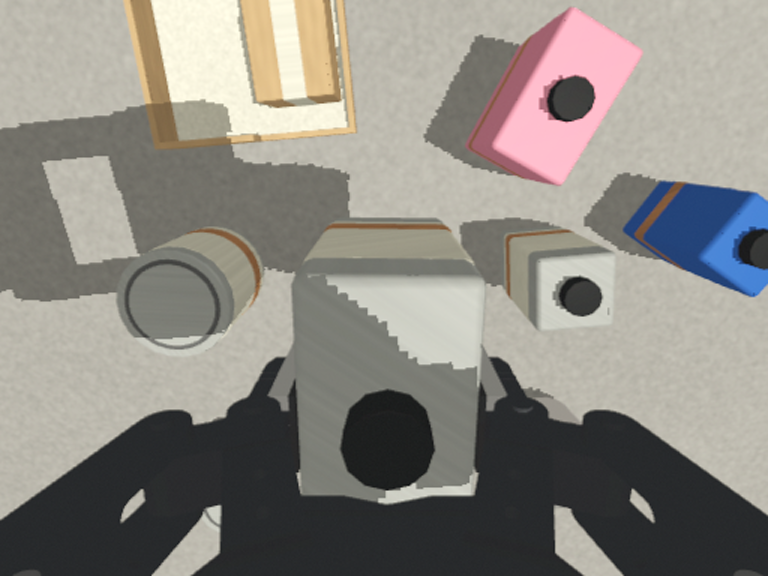

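View pics/side2.png

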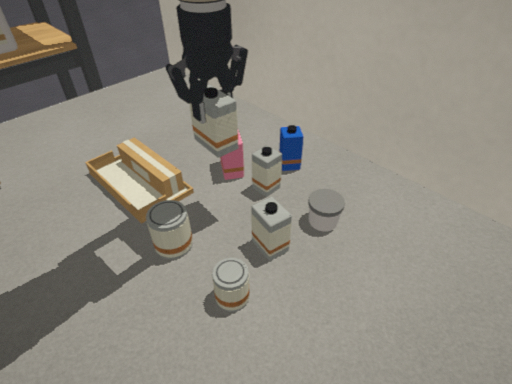

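The wide tin is lifted, level and square in the jaws. Carry it to the left slot (0.459, 0.221).

arm_command(rot=[[0,0,0.028],[0,0,0.028],[0,0,0.028],[0,0,0.028],[0,0,0.028],[0,0,0.028],[0,0,0.028],[0,0,0.028]], translation=[[-0.05,0.055,0],[-0.1,0.11,0],[-0.14,0.167,0],[-0.14,0.167,-0.03],[-0.14,0.167,-0.1],[-0.14,0.167,-0.155],[-0.14,0.167,-0.165],[-0.14,0.167,-0.165]], jaw=[-1,-1,-1,-1,-1,-1,-1,-1])

```text
t: 15.4
tool_pos: [0.4602, 0.221, 0.0829]
tcp_rot: [-2.225, -2.218, 0.0]
ft_force: [0.6, 0.6, -2.7]
finger_gap: 0.533
```

```bash
cat >> h.py <<'E'
def views(k):
    st(robot.observe()); out=[]
    for n,(x,y,w,h) in(("scene",(310,150,160,180)),("side",(60,70,160,180))):
        im=imaging.camera(n)[:,:,::-1]; cv2.imwrite(f"pics/{n}{k}_full.png",im); out.append(cv2.resize(im[y:y+h,x:x+w],None,fx=2.5,fy=2.5,interpolation=cv2.INTER_CUBIC))
    cv2.imwrite(f"pics/v{k}.png",np.hstack(out))
E
python3 - <<'E'
from h import *
views(3)
E
```

```text
t 15.4 pos [0.4602 0.221  0.0829] jawang -0.003 zax [-0. -0. -1.] F [ 0.6  0.6 -2.7] gap 0.533
```

View pics/v3.png

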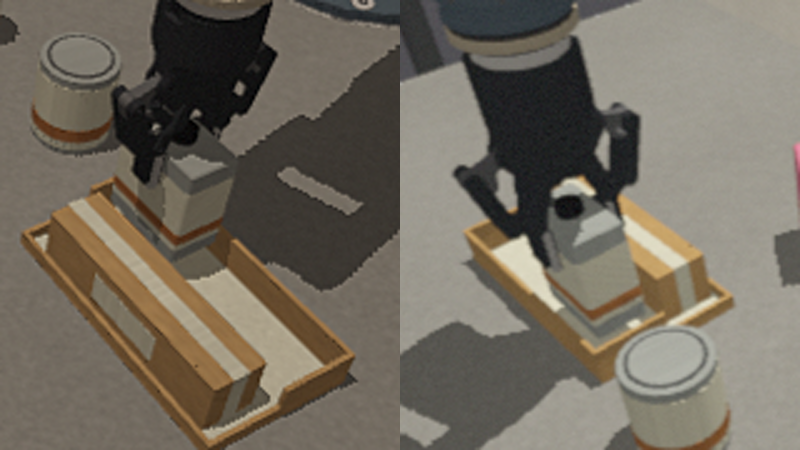

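Both views show the tin over the back-left slot, clear of the walls and the carton. Lower it.

arm_command(rot=[[0,0,0],[0,0,0],[0,0,0],[0,0,0],[0,0,0],[0,0,0]], translation=[[-0.001,0,-0.015],[-0.001,0,-0.023],[-0.001,0,-0.028],[-0.001,0,-0.031],[-0.001,0,-0.031],[-0.001,0,-0.031]], jaw=[-1,-1,-1,-1,-1,-1])

```text
t: 16.25
tool_pos: [0.4591, 0.2209, 0.0584]
tcp_rot: [-2.225, -2.218, 0.0]
ft_force: [-4.1, -2.1, 7.3]
finger_gap: 0.535
```

arm_command(rot=[[0,0,0],[0,0,0],[0,0,0],[0,0,0],[0,0,0],[0,0,0]], translation=[[0,0,0],[0,0,0],[0,0,0],[0,0,0],[0,0,0],[0,0,0]], jaw=[0.8,0.8,0.8,0.8,0.8,0.8])

```text
t: 17.0
tool_pos: [0.4591, 0.221, 0.0577]
tcp_rot: [-2.225, -2.218, 0.0]
ft_force: [0.2, 0.1, 0.4]
finger_gap: 0.895
```

arm_command(rot=[[0,0,0],[0,0,0],[0,0,0],[0,0,0],[0,0,0],[0,0,0],[0,0,0]], translation=[[0,0,0.03],[0,0,0.09],[0,0,0.16],[0,0,0.23],[0,0,0.28],[0,0,0.28],[0,0,0.28]], jaw=[1,1,1,1,1,1,1])

```text
t: 17.88
tool_pos: [0.4587, 0.2208, 0.2807]
tcp_rot: [-2.224, -2.218, 0.002]
ft_force: [-1.0, 0.1, -1.0]
finger_gap: 0.998
```

Run:
```python
from h import *
T=(.491,.2832,3.138)
look("w8",[(T,.132,.228,0,.014),(T,.124,.22,.003,.034),((.459,.221,3.138),.046,.078,.003,.098)])
```

```text
t 17.88 pos [0.4587 0.2208 0.2807] jawang -0.0029 zax [-0.001 -0.    -1.   ] F [-1.   0.1 -1. ] gap 0.998
```

View pics/w8.png

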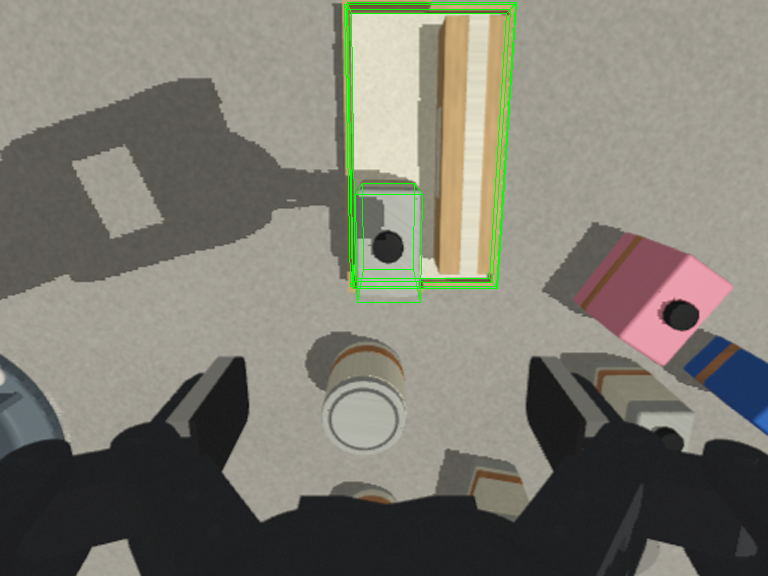

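The wide tin stands in its slot exactly on the wireframe. Now the medium tin.

arm_command(rot=[[0,0,-0.055],[0,0,-0.055],[0,0,-0.055],[0,0,-0.055],[0,0,-0.055],[0,0,-0.055],[0,0,-0.055],[0,0,-0.055]], translation=[[0.02,-0.06,0],[0.045,-0.13,0],[0.07,-0.2,0],[0.1,-0.27,0],[0.12,-0.32,0],[0.13,-0.348,0],[0.13,-0.348,0],[0.13,-0.348,0]], jaw=[1,1,1,1,1,1,1,1])

```text
t: 18.92
tool_pos: [0.5627, -0.0563, 0.2813]
tcp_rot: [-2.406, -2.018, 0.001]
ft_force: [0.3, 0.5, 0.2]
finger_gap: 1.001
```

Run:
```python
from h import *
look("w9",[((.5626,-.0584,-.1763),.046,.06,0,.095),((.6786,.0631,.0183),.046,.046,0,.095)])
```

```text
t 18.93 pos [ 0.5627 -0.0563  0.2813] jawang -0.1749 zax [-0.001  0.    -1.   ] F [0.3 0.5 0.2] gap 1.001
```

View pics/w9.png

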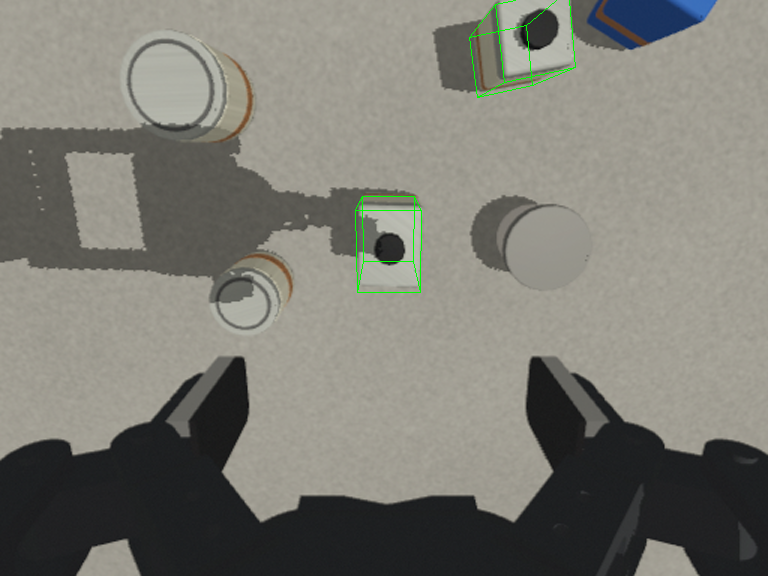

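The medium tin is centred under the jaws (top x 357–420, y 206–289, cap (389,248)), about 2.5 mm nearer +y than the fit, which is where the tool already is. Clear of the round tin and the tub. Grip.

arm_command(rot=[[0,0,0],[0,0,0],[0,0,0],[0,0,0],[0,0,0],[0,0,0],[0,0,0],[0,0,0]], translation=[[0,0,-0.07],[0,0,-0.14],[0,0,-0.21],[0,0,-0.26],[0,0,-0.283],[0,0,-0.283],[0,0,-0.283],[0,0,-0.283]], jaw=[1,1,1,1,1,1,1,-1], force=50)

```text
t: 19.98
tool_pos: [0.5639, -0.0575, 0.0568]
tcp_rot: [2.406, 2.017, 0.002]
ft_force: [-0.3, -0.0, -0.2]
finger_gap: 0.813
```

arm_command(rot=[[0,0,0],[0,0,0],[0,0,0],[0,0,0],[0,0,0],[0,0,0]], translation=[[0,0,0],[0,0,0],[0,0,0],[0,0,0],[0,0,0],[0,0,0]], jaw=[-1,-1,-1,-1,-1,-1])

```text
t: 20.72
tool_pos: [0.5636, -0.0575, 0.0561]
tcp_rot: [2.407, 2.017, 0.001]
ft_force: [-0.3, 0.5, 6.8]
finger_gap: 0.538
```

arm_command(rot=[[0,0,0],[0,0,0],[0,0,0],[0,0,0],[0,0,0],[0,0,0],[0,0,0]], translation=[[0,0,0.02],[0,0,0.05],[0,0,0.1],[0,0,0.15],[0,0,0.2],[0,0,0.2],[0,0,0.2]], jaw=[-1,-1,-1,-1,-1,-1,-1])

```text
t: 21.6
tool_pos: [0.5626, -0.0573, 0.2148]
tcp_rot: [-2.407, -2.018, 0.001]
ft_force: [-1.1, -0.3, -2.7]
finger_gap: 0.54
```

Run:
```python
from h import *
look("w10")
```

```text
t 21.6 pos [ 0.5626 -0.0573  0.2148] jawang -0.1757 zax [-0.001  0.    -1.   ] F [-1.1 -0.3 -2.7] gap 0.54
```

View pics/w10.png

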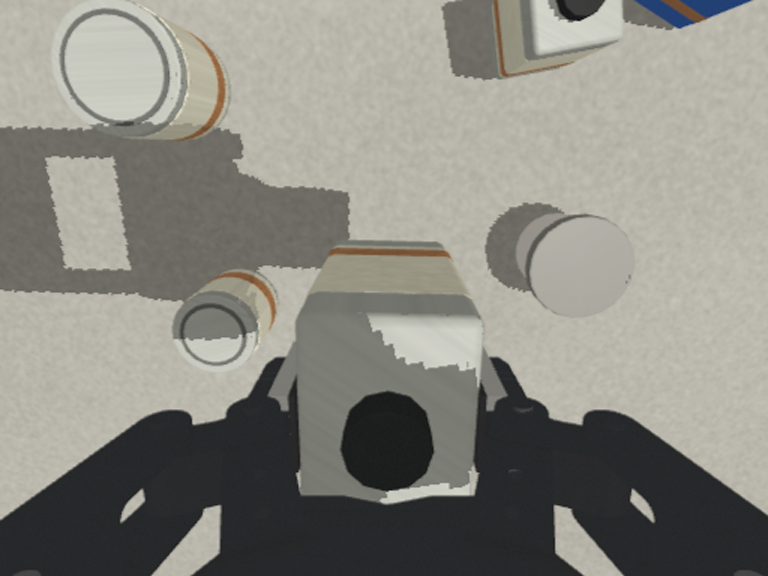

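The medium tin is held square and its cap at (387,440) shows the same offset as the wide one had. Carry it to the middle slot (0.459, 0.299).

arm_command(rot=[[0,0,0.055],[0,0,0.055],[0,0,0.055],[0,0,0.055],[0,0,0.055],[0,0,0.055],[0,0,0.055],[0,0,0.055]], translation=[[-0.02,0.06,0],[-0.04,0.13,0],[-0.06,0.2,0],[-0.08,0.27,0],[-0.1,0.34,0],[-0.12,0.4,0],[-0.13,0.446,0],[-0.13,0.446,0]], jaw=[-1,-1,-1,-1,-1,-1,-1,-1])

```text
t: 22.65
tool_pos: [0.4578, 0.3011, 0.2139]
tcp_rot: [-2.221, -2.221, 0.003]
ft_force: [1.0, -1.2, -1.2]
finger_gap: 0.537
```

arm_command(rot=[[0,0,0],[0,0,0],[0,0,0],[0,0,0]], translation=[[0,0,0],[0,0,0],[0,0,-0.04],[0,0,-0.04]], jaw=[-1,-1,-1,-1])

```text
t: 23.15
tool_pos: [0.4583, 0.2981, 0.1816]
tcp_rot: [-2.225, -2.216, 0.006]
ft_force: [0.3, -0.1, -2.2]
finger_gap: 0.533
```

Run:
```python
from h import *
views(4)
```

```text
t 23.15 pos [0.4583 0.2981 0.1816] jawang -0.0041 zax [-0.004 -0.002 -1.   ] F [ 0.3 -0.1 -2.2] gap 0.533
```

View pics/v4.png

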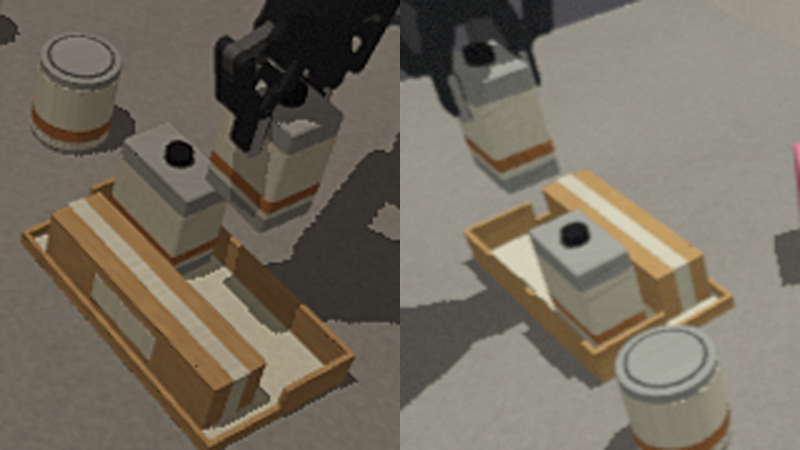

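The medium tin is held above the middle slot, clear of the wide one. Lower it.

arm_command(rot=[[0,0,0],[0,0,0],[0,0,0],[0,0,0],[0,0,0],[0,0,0],[0,0,0],[0,0,0]], translation=[[0,0.001,-0.04],[0,0.001,-0.08],[0,0.001,-0.11],[0,0.001,-0.13],[0,0.001,-0.14],[0,0.001,-0.147],[0,0.001,-0.152],[0,0.001,-0.152]], jaw=[-1,-1,-1,-1,-1,-1,-1,-1])

```text
t: 24.25
tool_pos: [0.4592, 0.3002, 0.0618]
tcp_rot: [2.225, 2.218, 0.0]
ft_force: [0.7, -0.3, -2.2]
finger_gap: 0.532
```

arm_command(rot=[[0,0,0],[0,0,0],[0,0,0],[0,0,0]], translation=[[0,-0.001,-0.002],[0,-0.001,-0.0035],[0,-0.001,-0.0035],[0,-0.001,-0.0035]], jaw=[-1,-1,-1,-1])

```text
t: 24.75
tool_pos: [0.4593, 0.2994, 0.0592]
tcp_rot: [2.225, 2.218, 0.001]
ft_force: [-1.5, -0.6, 3.0]
finger_gap: 0.534
```

Contact. Release and rise.

arm_command(rot=[[0,0,0],[0,0,0],[0,0,0],[0,0,0],[0,0,0],[0,0,0]], translation=[[0,0,0],[0,0,0],[0,0,0],[0,0,0],[0,0,0],[0,0,0]], jaw=[0.8,0.8,0.8,0.8,0.8,0.8])

```text
t: 25.5
tool_pos: [0.4591, 0.2994, 0.0589]
tcp_rot: [-2.225, -2.218, 0.0]
ft_force: [-0.8, -0.4, 0.5]
finger_gap: 0.899
```

arm_command(rot=[[0,0,0],[0,0,0],[0,0,0],[0,0,0],[0,0,0],[0,0,0],[0,0,0]], translation=[[0,0,0.03],[0,0,0.09],[0,0,0.16],[0,0,0.23],[0,0,0.28],[0,0,0.28],[0,0,0.28]], jaw=[1,1,1,1,1,1,1])

```text
t: 26.38
tool_pos: [0.4588, 0.2992, 0.282]
tcp_rot: [-2.224, -2.218, 0.002]
ft_force: [-0.5, -0.2, -0.5]
finger_gap: 0.999
```

Run:
```python
from h import *
T=(.491,.2832,3.138)
look("w11",[(T,.124,.22,.003,.034),((.459,.221,3.138),.046,.078,.003,.098),((.459,.299,3.138),.046,.06,.003,.098)])
```

```text
t 26.38 pos [0.4588 0.2992 0.282 ] jawang -0.003 zax [-0.001 -0.001 -1.   ] F [-0.5 -0.2 -0.5] gap 0.999
```

View pics/w11.png

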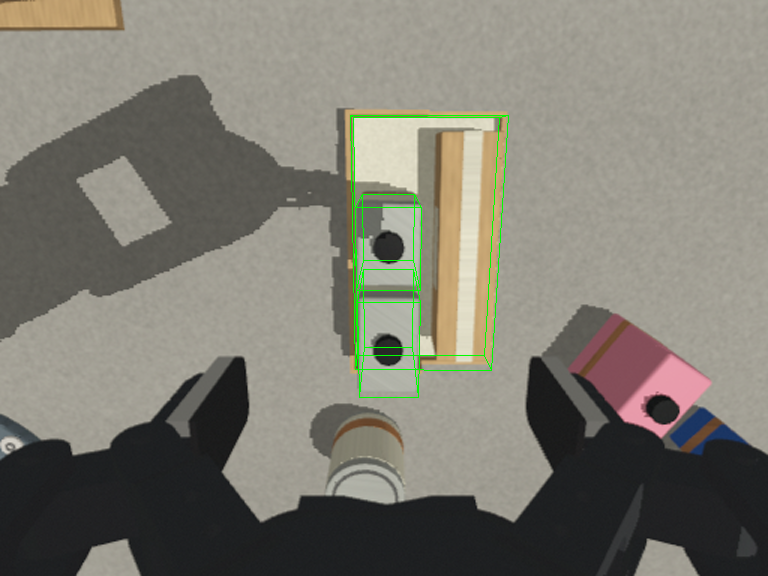

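Medium tin in place with clear gaps: its top spans y 204–290 and the wide's starts at about 298. Now the narrow tin.

arm_command(rot=[[0,0,0.007],[0,0,0.007],[0,0,0.007],[0,0,0.007],[0,0,0.007],[0,0,0.007],[0,0,0.007],[0,0,0.007]], translation=[[0.05,-0.05,0],[0.1,-0.1,0],[0.15,-0.16,0],[0.2,-0.21,0],[0.24,-0.26,0],[0.275,-0.294,0],[0.275,-0.294,0],[0.275,-0.294,0]], jaw=[1,1,1,1,1,1,1,1])

```text
t: 27.42
tool_pos: [0.6786, 0.0645, 0.2816]
tcp_rot: [-2.199, -2.241, 0.002]
ft_force: [-0.5, 0.3, -0.5]
finger_gap: 0.997
```

Run:
```python
from h import *
look("w12",[((.6786,.0631,.0183),.046,.046,0,.095)])
```

```text
t 27.43 pos [0.6786 0.0645 0.2816] jawang 0.0191 zax [-0.002  0.    -1.   ] F [-0.5  0.3 -0.5] gap 0.997
```

View pics/w12.png

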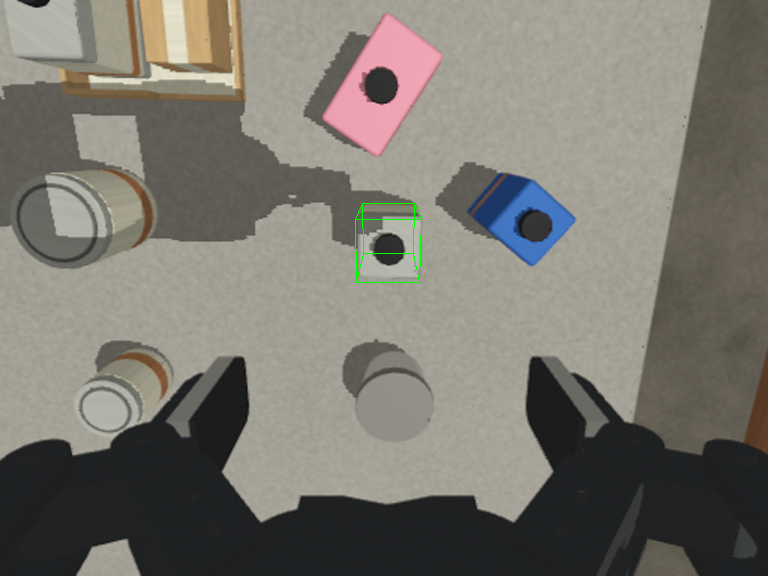

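The narrow tin is centred (cap (389,249)) with the wireframe on it. The blue look-alike (520,220) is near the right finger's path, so I'll descend with the jaws part open.

arm_command(rot=[[0,0,0],[0,0,0],[0,0,0],[0,0,0],[0,0,0],[0,0,0],[0,0,0],[0,0,0]], translation=[[0,0,-0.05],[0,0,-0.11],[0,0,-0.17],[0,0,-0.23],[0,0,-0.265],[0,0,-0.283],[0,0,-0.283],[0,0,-0.283]], jaw=[0.6,0.6,0.6,0.6,0.6,0.6,0.6,-1], force=50)

```text
t: 28.48
tool_pos: [0.6799, 0.0644, 0.058]
tcp_rot: [2.199, 2.242, 0.002]
ft_force: [0.4, 0.2, 0.8]
finger_gap: 0.602
```

arm_command(rot=[[0,0,0],[0,0,0],[0,0,0],[0,0,0],[0,0,0],[0,0,0]], translation=[[0,0,0],[0,0,0],[0,0,0],[0,0,0],[0,0,0],[0,0,0]], jaw=[-1,-1,-1,-1,-1,-1])

```text
t: 29.22
tool_pos: [0.68, 0.0643, 0.0583]
tcp_rot: [2.199, 2.241, 0.003]
ft_force: [-1.3, 1.4, 6.7]
finger_gap: 0.537
```

arm_command(rot=[[0,0,0],[0,0,0],[0,0,0],[0,0,0],[0,0,0],[0,0,0],[0,0,0]], translation=[[0,0,0.02],[0,0,0.05],[0,0,0.1],[0,0,0.15],[0,0,0.2],[0,0,0.2],[0,0,0.2]], jaw=[-1,-1,-1,-1,-1,-1,-1])

```text
t: 30.1
tool_pos: [0.6787, 0.0641, 0.2162]
tcp_rot: [-2.2, -2.242, 0.001]
ft_force: [0.5, 0.2, -2.7]
finger_gap: 0.53
```

Run:
```python
from h import *
look("w13")
```

```text
t 30.1 pos [0.6787 0.0641 0.2162] jawang 0.019 zax [-0.001 -0.    -1.   ] F [ 0.5  0.2 -2.7] gap 0.53
```

View pics/w13.png

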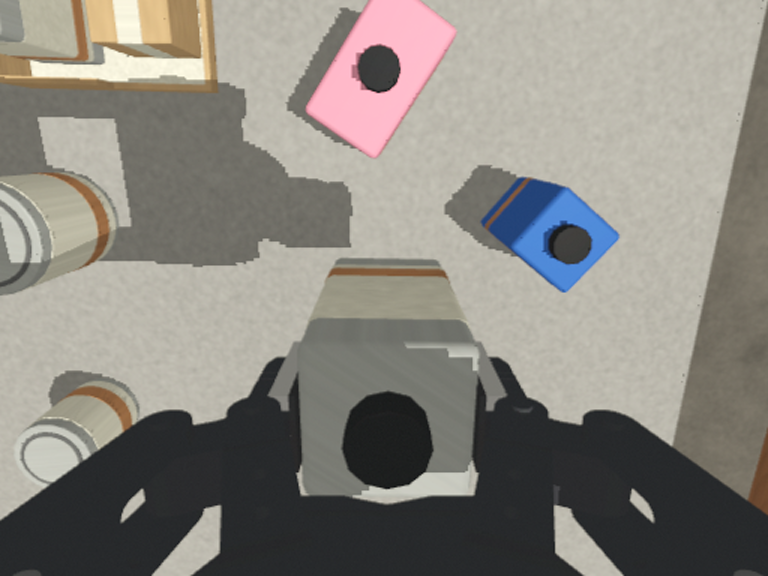

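arm_command(rot=[[0,0,-0.007],[0,0,-0.007],[0,0,-0.007],[0,0,-0.007],[0,0,-0.007],[0,0,-0.007],[0,0,-0.007],[0,0,-0.007]], translation=[[-0.035,0.05,0],[-0.075,0.1,0],[-0.115,0.155,0],[-0.155,0.21,0],[-0.195,0.265,0],[-0.24,0.32,0],[-0.275,0.372,0],[-0.275,0.372,0]], jaw=[-1,-1,-1,-1,-1,-1,-1,-1])

```text
t: 31.15
tool_pos: [0.4568, 0.3638, 0.2154]
tcp_rot: [-2.22, -2.222, 0.003]
ft_force: [1.0, -0.6, -2.7]
finger_gap: 0.532
```

arm_command(rot=[[0,0,0],[0,0,0],[0,0,0],[0,0,0]], translation=[[0,0,0],[0,0,0],[0,0,-0.04],[0,0,-0.04]], jaw=[-1,-1,-1,-1])

```text
t: 31.65
tool_pos: [0.4587, 0.3603, 0.1826]
tcp_rot: [-2.226, -2.216, 0.007]
ft_force: [-0.2, -0.1, -2.3]
finger_gap: 0.537
```

Run:
```python
from h import *
views(5)
```

```text
t 31.65 pos [0.4587 0.3603 0.1826] jawang -0.0043 zax [-0.004 -0.003 -1.   ] F [-0.2 -0.1 -2.3] gap 0.537
```

View pics/v5.png

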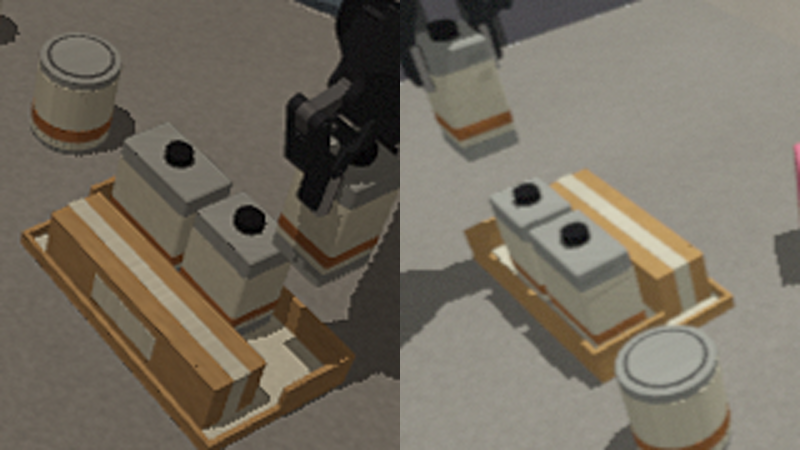

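The tin is above the right slot. Lower it.

arm_command(rot=[[0,0,0],[0,0,0],[0,0,0],[0,0,0],[0,0,0],[0,0,0],[0,0,0],[0,0,0]], translation=[[0,0,-0.04],[0,0,-0.08],[0,0,-0.11],[0,0,-0.125],[0,0,-0.135],[0,0,-0.142],[0,0,-0.148],[0,0,-0.148]], jaw=[-1,-1,-1,-1,-1,-1,-1,-1])

```text
t: 32.75
tool_pos: [0.4591, 0.3618, 0.0661]
tcp_rot: [-2.225, -2.218, 0.0]
ft_force: [-1.4, -0.1, -2.4]
finger_gap: 0.532
```

arm_command(rot=[[0,0,0],[0,0,0],[0,0,0],[0,0,0]], translation=[[0,0,-0.003],[0,0,-0.005],[0,0,-0.006],[0,0,-0.006]], jaw=[-1,-1,-1,-1])

```text
t: 33.25
tool_pos: [0.4592, 0.3618, 0.0613]
tcp_rot: [2.225, 2.218, 0.0]
ft_force: [-0.3, -0.4, -0.8]
finger_gap: 0.531
```

Touching the floor at 0.0613 as predicted (grip 0.0583 plus the 3 mm floor). Nudge down slightly, release and rise.

arm_command(rot=[[0,0,0],[0,0,0],[0,0,0],[0,0,0],[0,0,0],[0,0,0],[0,0,0]], translation=[[0,0,-0.0008],[0,0,-0.0008],[0,0,-0.0008],[0,0,-0.0008],[0,0,-0.0008],[0,0,-0.0008],[0,0,-0.0008]], jaw=[-1,0.8,0.8,0.8,0.8,0.8,0.8])

```text
t: 34.12
tool_pos: [0.4591, 0.3618, 0.0606]
tcp_rot: [-2.225, -2.218, 0.0]
ft_force: [0.8, -0.4, -0.2]
finger_gap: 0.901
```

arm_command(rot=[[0,0,0],[0,0,0],[0,0,0],[0,0,0],[0,0,0],[0,0,0],[0,0,0],[0,0,0]], translation=[[0,0,0.03],[0,0,0.09],[0,0,0.16],[0,0,0.23],[0,-0.03,0.28],[0,-0.08,0.28],[0,-0.08,0.28],[0,-0.08,0.28]], jaw=[1,1,1,1,1,1,1,1])

```text
t: 35.12
tool_pos: [0.4592, 0.298, 0.2846]
tcp_rot: [-2.225, -2.218, -0.0]
ft_force: [0.5, -0.0, -0.9]
finger_gap: 0.997
```

Run:
```python
from h import *
T=(.491,.2832,3.138)
look("w14",[(T,.124,.22,.003,.034)],1.5)
```

```text
t 35.12 pos [0.4592 0.298  0.2846] jawang -0.0032 zax [-0.  0. -1.] F [ 0.5 -0.  -0.9] gap 0.997
```

View pics/w14.png

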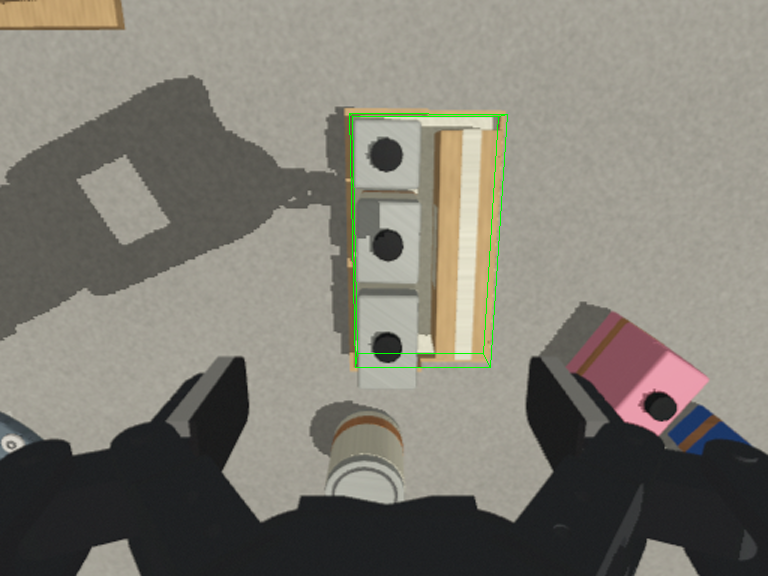

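All four are in the tray in a straight row: narrow (386,154), medium (388,245), wide (388,347), with the carton at the right by the lip. Move the arm aside for the last views.

arm_command(rot=[[0,0,0],[0,0,0],[0,0,0],[0,0,0],[0,0,0],[0,0,0],[0,0,0],[0,0,0]], translation=[[0,0,0.06],[0,-0.05,0.06],[0,-0.11,0.06],[0,-0.18,0.06],[0,-0.24,0.06],[0,-0.31,0.06],[0,-0.38,0.06],[0,-0.44,0.06]], jaw=[1,1,1,1,1,1,1,1])

```text
t: 36.17
tool_pos: [0.4593, -0.0556, 0.3325]
tcp_rot: [-2.224, -2.219, 0.0]
ft_force: [1.8, 1.0, 0.4]
finger_gap: 0.996
```

arm_command(rot=[[0,0,0],[0,0,0],[0,0,0],[0,0,0]], translation=[[0,-0.05,0],[0,-0.1,0],[0,-0.15,0],[0,-0.15,0]], jaw=[1,1,1,1])

```text
t: 36.67
tool_pos: [0.4594, -0.1757, 0.3321]
tcp_rot: [-2.226, -2.215, 0.001]
ft_force: [0.9, 0.0, -0.1]
finger_gap: 0.997
```

Run:
```python
from h import *
views(6)
a=cv2.imread("pics/scene6_full.png");b=cv2.imread("pics/side6_full.png")
cv2.imwrite("pics/f6.png",cv2.resize(np.hstack([a,b]),(800,300)))
```

```text
t 36.67 pos [ 0.4594 -0.1757  0.3321] jawang -0.0048 zax [-0.001  0.    -1.   ] F [ 0.9  0.  -0.1] gap 0.997
```

View pics/v6.png

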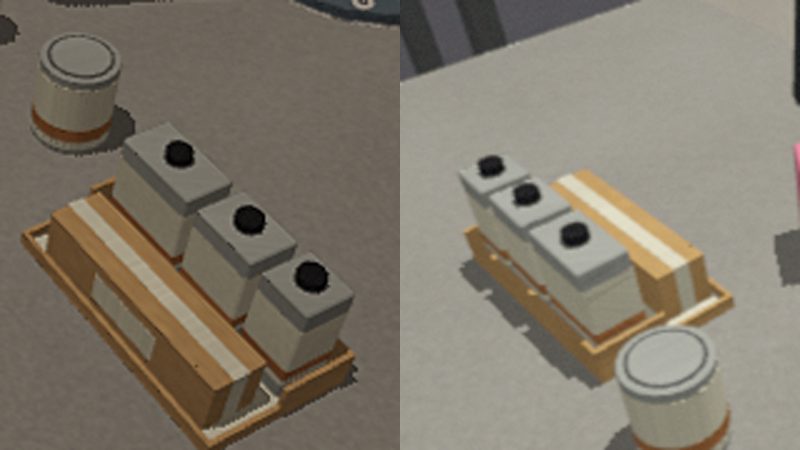

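View pics/f6.png

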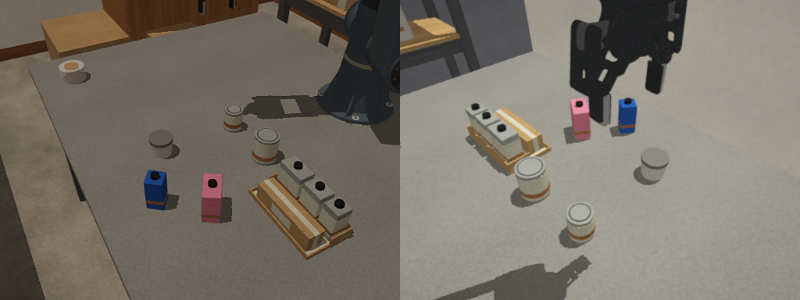

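Seen from the low front, the tins run wide, medium, narrow from left to right. All are upright and flat inside the walls, the carton lies along the lip, and the round containers and the pink and blue tins look unmoved.

Run:
```python
from h import *
print(workorder.finish_job())
```

```text
the job is handed in; nothing more can be done
None
```

The tray is filled as asked, and I handed the job in at about 37 s of the 106 s. The carton went in first, along the low front lip. The wide, medium and narrow tins then went in one row behind it, left to right as seen from the front.

- **Placement:** the last wrist, scene and side pictures show all four upright, flat on the floor and inside the walls, with clear gaps between the tins. The contact height at each set-down agreed with the 3 mm tray floor to about 1 mm.
- **Left alone:** the three round containers and the pink and blue look-alikes look unmoved in the last pictures; I judged that by eye.
- **Disagreements:** the first two-camera fit differed from the wrist view by about 2 mm for the tray and 2–3 mm for the medium tin. I used the wrist view for both.
- **Forces:** the highest wrist force shown at the end of any move was about 9 N. It was not read within the moves.

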